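# Check a batch of spacers on the optical gauge

## Task

Pick out every 32 mm spacer from the mat and stand them all flat on the gauge's carriage (leave the smaller and larger strays out of both the carriage and the tray), slide the carriage (it has a white post to hold) gently home against its stop, and with it there press the white, yellow, blue and green keys all the way down, in that order and one at a time. Then draw the carriage fully out again, stand all the 32 mm spacers flat in the orange tray, and last of all press the red key. Press no key at any other carriage position than the one given for it, and do not disturb the caliper case, jar or screwdriver.

Things in the scene. Friction and masses are not known exactly. Their poses are not given: they have to be found in the camera images.
- spacer_a: polished steel spacer ring standing on its flat face, 32 mm outside diameter, 22 mm high (its bore is only a dark disc on top, 16 mm wide, it counts as solid); origin: centre of its underside, z up along its axis. One of the right-size spacers; two or three of the four are present, starting on the fixed 3 mm thick blue mat (190 x 260 mm) on the robot's right
- spacer_b: polished steel spacer ring standing on its flat face, 32 mm outside diameter, 22 mm high (its bore is only a dark disc on top, 16 mm wide, it counts as solid); origin: centre of its underside, z up along its axis. One of the right-size spacers; two or three of the four are present, starting on the fixed 3 mm thick blue mat (190 x 260 mm) on the robot's right
- spacer_c: polished steel spacer ring standing on its flat face, 32 mm outside diameter, 22 mm high (its bore is only a dark disc on top, 16 mm wide, it counts as solid); origin: centre of its underside, z up along its axis. One of the right-size spacers; two or three of the four are present, starting on the fixed 3 mm thick blue mat (190 x 260 mm) on the robot's right
- spacer_d: polished steel spacer ring standing on its flat face, 32 mm outside diameter, 22 mm high (its bore is only a dark disc on top, 16 mm wide, it counts as solid); origin: centre of its underside, z up along its axis. One of the right-size spacers; two or three of the four are present, starting on the fixed 3 mm thick blue mat (190 x 260 mm) on the robot's right
- small: polished steel spacer ring standing on its flat face, 24 mm outside diameter, 22 mm high (its bore is only a dark disc on top, 12 mm wide, it counts as solid); origin: centre of its underside, z up along its axis. WRONG size, a stray on the mat
- large: polished steel spacer ring standing on its flat face, 40 mm outside diameter, 22 mm high (its bore is only a dark disc on top, 20 mm wide, it counts as solid); origin: centre of its underside, z up along its axis. WRONG size, a stray on the mat
- carriage (a joint): position in m of the sliding carriage (black plate, aluminium rim) along its x, away from the robot: 0 = drawn fully out towards the robot, 0.09 = fully home against its end stop, between the sensor posts. Drags with about 2 N and stays where it is left
- carriage_plate (a point): centre of the carriage's flat top plate (its upper face, 32 mm above the bench), x pointing the way it slides in, away from the robot; moves with the carriage. The plate is 122 (x) x 112 mm (y) clear inside an aluminium rim 4 mm thick and 6 mm high. Two black sensor posts of the fixed gauge, 90 mm high, flank it when home, inner faces 75 mm from the centre line
- carriage_knob (a point): top centre of the white upright pull post on the carriage's front lip, 85 mm nearer the robot than the plate's centre: a cylinder 16 mm in diameter, 42 mm tall, top 74 mm above the bench; pinch it from above
- keypad: white and grey key console 120 (x) x 170 (y) x 35 mm high, fixed; origin: centre of its underside. Five round spring keys: white and red in the row nearer the robot, yellow, blue and green in the farther row; it may stand at the near or far place on the robot's left
- tray: fixed shallow orange tray for checked spacers, 150 x 150 mm outside, walls 4 mm thick and 18 mm high, floor about 4 mm thick; origin: centre of its underside; in the other place on the robot's left
- caliper_case: black caliper case 70 x 200 x 24 mm, a bystander; origin under its centre
- oil: small amber jar with a black cap, 44 mm wide, 75 mm high, a bystander; origin under its centre
- driver: screwdriver lying on the bench, a bystander; origin in its underside
- key_white_top (a point): top centre of the white key, a white button 24 mm in diameter, neighbours at least 52 mm away; moves down as it is pressed
- key_white (a joint): how far the white key is pressed, m: 0 released, 0.006 fully down (5 N); springs back
- key_yellow_top (a point): top centre of the yellow key, a yellow button 24 mm in diameter, neighbours at least 52 mm away; moves down as it is pressed
- key_yellow (a joint): how far the yellow key is pressed, m: 0 released, 0.006 fully down (5 N); springs back
- key_blue_top (a point): top centre of the blue key, a blue button 24 mm in diameter, neighbours at least 52 mm away; moves down as it is pressed
- key_blue (a joint): how far the blue key is pressed, m: 0 released, 0.006 fully down (5 N); springs back
- key_green_top (a point): top centre of the green key, a green button 24 mm in diameter, neighbours at least 52 mm away; moves down as it is pressed
- key_green (a joint): how far the green key is pressed, m: 0 released, 0.006 fully down (5 N); springs back
- key_red_top (a point): top centre of the red key, a red button 24 mm in diameter, neighbours at least 52 mm away; moves down as it is pressed
- key_red (a joint): how far the red key is pressed, m: 0 released, 0.006 fully down (5 N); springs back
Things that resemble listed ones, but are neither listed nor needed, are in the scene too. Leave any purple or turquoise look-alike of the spacer_c alone.

How it is judged:
On the way, in this order (a step that is already met when the one before it is completed fails the run):
1. every 32 mm spacer present stands flat and still on the carriage plate, with no stray on it (x of spacer_a in the frame of carriage_plate between -0.055 and 0.055 m and y of spacer_a in the frame of carriage_plate between -0.05 and 0.05 m and z of spacer_a in the frame of carriage_plate between -0.004 and 0.006 m and angle between each of spacer_a, spacer_b, spacer_c, spacer_d's own z axis and vertical below 0.15 rad and x of spacer_b in the frame of carriage_plate between -0.055 and 0.055 m and y of spacer_b in the frame of carriage_plate between -0.05 and 0.05 m and z of spacer_b in the frame of carriage_plate between -0.004 and 0.006 m and x of spacer_c in the frame of carriage_plate between -0.055 and 0.055 m and y of spacer_c in the frame of carriage_plate between -0.05 and 0.05 m and z of spacer_c in the frame of carriage_plate between -0.004 and 0.006 m and x of spacer_d in the frame of carriage_plate between -0.055 and 0.055 m and y of spacer_d in the frame of carriage_plate between -0.05 and 0.05 m and z of spacer_d in the frame of carriage_plate between -0.004 and 0.006 m and linear speed of each of spacer_a, spacer_b, spacer_c, spacer_d below 0.02 m/s and not (x of small in the frame of carriage_plate between -0.065 and 0.065 m and y of small in the frame of carriage_plate between -0.06 and 0.06 m and z of small in the frame of carriage_plate between -0.01 and 0.05 m) and not (x of large in the frame of carriage_plate between -0.065 and 0.065 m and y of large in the frame of carriage_plate between -0.06 and 0.06 m and z of large in the frame of carriage_plate between -0.01 and 0.05 m) and not (x of small in the frame of tray between -0.075 and 0.075 m and y of small in the frame of tray between -0.075 and 0.075 m and z of small in the frame of tray between -0.01 and 0.05 m) and not (x of large in the frame of tray between -0.075 and 0.075 m and y of large in the frame of tray between -0.075 and 0.075 m and z of large in the frame of tray between -0.01 and 0.05 m)), for 0.2 s.
2. the carriage is home against its stop (value of joint carriage above 0.085 m), for 0.1 s.
3. white key pressed down with the carriage home (value of joint key_white above 0.004 m and value of joint carriage above 0.085 m), for 0.05 s.
4. then the yellow key (value of joint key_yellow above 0.004 m and value of joint carriage above 0.085 m), for 0.05 s.
5. then the blue key (value of joint key_blue above 0.004 m and value of joint carriage above 0.085 m), for 0.05 s.
6. then the green key, with every 32 mm spacer on the carriage and no stray (value of joint key_green above 0.004 m and value of joint carriage above 0.085 m and x of spacer_a in the frame of carriage_plate between -0.055 and 0.055 m and y of spacer_a in the frame of carriage_plate between -0.05 and 0.05 m and z of spacer_a in the frame of carriage_plate between -0.004 and 0.006 m and angle between each of spacer_a, spacer_b, spacer_c, spacer_d's own z axis and vertical below 0.15 rad and x of spacer_b in the frame of carriage_plate between -0.055 and 0.055 m and y of spacer_b in the frame of carriage_plate between -0.05 and 0.05 m and z of spacer_b in the frame of carriage_plate between -0.004 and 0.006 m and x of spacer_c in the frame of carriage_plate between -0.055 and 0.055 m and y of spacer_c in the frame of carriage_plate between -0.05 and 0.05 m and z of spacer_c in the frame of carriage_plate between -0.004 and 0.006 m and x of spacer_d in the frame of carriage_plate between -0.055 and 0.055 m and y of spacer_d in the frame of carriage_plate between -0.05 and 0.05 m and z of spacer_d in the frame of carriage_plate between -0.004 and 0.006 m and not (x of small in the frame of carriage_plate between -0.065 and 0.065 m and y of small in the frame of carriage_plate between -0.06 and 0.06 m and z of small in the frame of carriage_plate between -0.01 and 0.05 m) and not (x of large in the frame of carriage_plate between -0.065 and 0.065 m and y of large in the frame of carriage_plate between -0.06 and 0.06 m and z of large in the frame of carriage_plate between -0.01 and 0.05 m) and not (x of small in the frame of tray between -0.075 and 0.075 m and y of small in the frame of tray between -0.075 and 0.075 m and z of small in the frame of tray between -0.01 and 0.05 m) and not (x of large in the frame of tray between -0.075 and 0.075 m and y of large in the frame of tray between -0.075 and 0.075 m and z of large in the frame of tray between -0.01 and 0.05 m)), for 0.05 s.
7. the carriage is drawn fully out (value of joint carriage below 0.008 m), for 0.1 s.
8. every 32 mm spacer present stands flat in the orange tray (x of spacer_a in the frame of tray between -0.062 and 0.062 m and y of spacer_a in the frame of tray between -0.062 and 0.062 m and z of spacer_a in the frame of tray between -0.002 and 0.01 m and angle between each of spacer_a, spacer_b, spacer_c, spacer_d's own z axis and vertical below 0.15 rad and x of spacer_b in the frame of tray between -0.062 and 0.062 m and y of spacer_b in the frame of tray between -0.062 and 0.062 m and z of spacer_b in the frame of tray between -0.002 and 0.01 m and x of spacer_c in the frame of tray between -0.062 and 0.062 m and y of spacer_c in the frame of tray between -0.062 and 0.062 m and z of spacer_c in the frame of tray between -0.002 and 0.01 m and x of spacer_d in the frame of tray between -0.062 and 0.062 m and y of spacer_d in the frame of tray between -0.062 and 0.062 m and z of spacer_d in the frame of tray between -0.002 and 0.01 m and linear speed of each of spacer_a, spacer_b, spacer_c, spacer_d below 0.02 m/s), for 0.2 s.
9. the red key is pressed with the carriage out (value of joint key_red above 0.004 m and value of joint carriage below 0.008 m), for 0.05 s.
At the end, for the whole second after the job is handed in: every 32 mm spacer present stands flat (within about 8 degrees) and still on the floor of the orange tray, no stray is in the tray or on the carriage, the carriage is drawn fully out (within 8 mm) and all keys are released (all of step 8 and not (x of small in the frame of carriage_plate between -0.065 and 0.065 m and y of small in the frame of carriage_plate between -0.06 and 0.06 m and z of small in the frame of carriage_plate between -0.01 and 0.05 m) and not (x of large in the frame of carriage_plate between -0.065 and 0.065 m and y of large in the frame of carriage_plate between -0.06 and 0.06 m and z of large in the frame of carriage_plate between -0.01 and 0.05 m) and not (x of small in the frame of tray between -0.075 and 0.075 m and y of small in the frame of tray between -0.075 and 0.075 m and z of small in the frame of tray between -0.01 and 0.05 m) and not (x of large in the frame of tray between -0.075 and 0.075 m and y of large in the frame of tray between -0.075 and 0.075 m and z of large in the frame of tray between -0.01 and 0.05 m) and value of joint carriage below 0.008 m and value of joint each of key_white, key_yellow, key_blue, key_green, key_red below 0.002 m); the robot touches nothing.
It fails at once if two keys are pressed at once (value of joint each of key_white, key_yellow above 0.003 m or value of joint each of key_white, key_blue above 0.003 m or value of joint each of key_white, key_green above 0.003 m or value of joint each of key_white, key_red above 0.003 m or value of joint each of key_yellow, key_blue above 0.003 m or value of joint each of key_yellow, key_green above 0.003 m or value of joint each of key_yellow, key_red above 0.003 m or value of joint each of key_blue, key_green above 0.003 m or value of joint each of key_blue, key_red above 0.003 m or value of joint each of key_green, key_red above 0.003 m).
It fails at once if the white, yellow, blue or green key is pressed while the carriage is not home (value of joint carriage below 0.08 m and value of joint any of key_white, key_yellow, key_blue, key_green above 0.003 m).
It fails at once if the red key is pressed while the carriage is not drawn out (value of joint carriage above 0.012 m and value of joint key_red above 0.003 m).
It fails at once if the carriage is slammed (faster than 0.35 m/s) (velocity of joint carriage above 0.35 m/s or velocity of joint carriage below -0.35 m/s).
It fails at once if the caliper case, jar or screwdriver is moved more than 30 mm (distance of any of caliper_case, oil, driver from where it was at the start of the episode above 0.03 m).
Of spacer_a, spacer_b, spacer_c, spacer_d only 2 to 3 are there at a start; the rules pass over those that are not, and their reading is None.
At some moment in a run one of spacer_a, spacer_b, spacer_c, spacer_d, small, large may be knocked a few centimetres aside while the robot is not near it.
Once in a run the grip may slacken for a moment while it holds something.
It also fails if it takes over 210 s, if anything falls off the work surface, if the arm or the gripper's body presses on something with over 40 N, if the wrist force passes 120 N, or if a joint passes its speed limit or range.

## Robot

A 7-joint arm with a two-finger parallel gripper is mounted at the origin on the work surface. World frame = base frame: x ahead of the robot, y to its left, z up, the work surface at z = 0. Lengths are in m, angles in rad, forces in N, time in s.
With the tool pointing down it reaches from about 0.425 to 0.925 m from the base axis. Payload 6.8 kg.
Tool frame: the origin (TCP) lies at the very end of the fingers, on their centre line; the grasp point (between the pads) lies 19 mm behind it; z points along the fingers, y is the line along which they close (so a half turn about z gives the same grasp; the last joint's range is limited). The gripper opens to 85 mm and grips with 20 to 120 N. Pads are 22 mm wide; open, the fingers measure 114 mm over their backs; the gripper's body (76 mm by 85 mm) begins 54 mm behind the grasp point. The pads swing forward as they close: fully open they stand 13 mm farther back than shut.
Start: joints at [1.012, 0.477, 0.022, 1.555, -0.011, 1.109, -0.083], TCP at [0.294, -0.608, 0.231] pointing down, gripper open.
Joint ranges: [-2.96, 2.96], [-0.34, 2.1], [-1.41, 1.46], [0.24, 2.44], [-1.37, 4.51], [0.17, 1.92], [-2.96, 2.96]. Speed limits (rad/s): [2.39, 2.39, 3.14, 3.14, 3.14, 3.14, 3.14].

## Interface

Orientations are given as [roll, pitch, yaw] about the fixed x, y, z axes, in that order (R = Rz(yaw) Ry(pitch) Rx(roll)).
In Python, from cell import env, optics gives the robot as it stands. Calls block until the motion is done:
- env.move_ptp(position, orientation): joint-space move of the TCP to a pose.
- env.movel(position, rotation=None, speed=0.15): straight line of the TCP; rotation=None keeps the orientation; speed is the mean speed in m/s.
- env.goto_joints(angles): joint-space move.
- env.let_go() and env.grasp(newtons=None): open the fingers fully, or close them until they stop; newtons is the grip in N (None keeps the last).
- env.hold(seconds).
- env.solve_ik(position, orientation): joint angles nearest the present ones, or None.
- env.sense(): the state.
- optics.snapshot(name): name is "scene" or "top"; returns a dict with "color" (420x560x3 uint8, red, green, blue), "intrinsics" (3x3 intrinsics, pixels), "distortion" ([k1, k2, p1, p2, k3] as OpenCV has them; the pictures are not rectified), "world_to_cam" (4x4, takes a point from world to camera coordinates). Camera axes: x right, y up, looking along -z (the intrinsics and any distortion apply to the point x, -y, -z); pixel columns grow to the right and rows downward; lengths in m; the calibration is good to about 2 mm. A picture is of the moment at which its call begins. There is no depth.
A pose or a line that the arm cannot do raises env.Unreachable and nothing moves.
- env.hand_in(): hands the job in; it is judged then, once.
The state is a dict: "t": time; "joints": joint angles; "qd": joint speeds; "joint_torque": joint torques, N m; "tcp_pos": TCP position; "ee_rot": TCP orientation; "wrist_force": force on the tool from outside, world axes, zero at the start; "torque": the same for the moment, N m; "width": finger opening in m; "gripper_force": force on a finger pad.
Only numpy, scipy, OpenCV 4.12 (cv2) and the standard library are available. Lean on these libraries where they do the work, as an engineer would, in place of code of your own. Each camera call takes 0.05 s, during which the arm holds its last target. There are 200 camera calls.

## Working session

There is one attempt and no reset: what is moved stays moved. The work goes in short steps, each a Python script; the robot and the scene stay as the last script left them, time stands still between calls to the robot, and variables do not carry over. Pictures are saved under pics/ and viewed, at most 14 in all, crops included, and the job is handed in when it is done.

```bash
ls; mkdir -p pics; python3 - <<'E'
from cell import env, optics
import cv2,json
s=env.sense(); print(s)
for n in("scene","top"):
    d=optics.snapshot(n); cv2.imwrite(f"pics/{n}0.png",d["color"][:,:,::-1]); print(n,d["intrinsics"],d["distortion"],d["world_to_cam"])
E
```

```text
pics
{'t': 0.0, 'joints': array([ 1.01194786,  0.47781488,  0.02234996,  1.55646103, -0.01151391,
        1.10923786, -0.08311366]), 'qd': array([ 0.00099201, -0.00063521, -0.00086646, -0.00071537,  0.00102992,
        0.00157476, -0.00079046]), 'joint_torque': array([ 7.23485828e-04, -5.96452045e+01,  1.60844665e+00, -2.81197751e+01,
        1.24697608e-02,  9.49470385e-03, -1.69559803e-05]), 'tcp_pos': array([ 0.29378987, -0.60706804,  0.23031193]), 'ee_rot': array([-3.13980419e+00,  1.25799870e-04,  4.50741135e-01]), 'wrist_force': array([0.20035396, 0.36380655, 0.43964129]), 'torque': array([ 0.00741212, -0.00552746,  0.01432093]), 'gripper_force': 0.0, 'width': 0.08532287556330344}
scene [[460.78427262   0.         276.7871967 ]
 [  0.         460.78427262 211.92716261]
 [  0.           0.           1.        ]] [-0.08993371  0.          0.          0.          0.        ] [[ 0.7211766   0.69274193  0.00359576 -0.33818271]
 [-0.52466982  0.54280165  0.65581091  0.28034354]
 [ 0.45235593 -0.47484207  0.75491663 -1.55338913]
 [ 0.          0.          0.          1.        ]]
top [[448.65985421   0.         278.85344285]
 [  0.         448.65985421 219.02449982]
 [  0.           0.           1.        ]] [-0.12333888  0.          0.          0.          0.        ] [[-0.02031286 -0.99974619 -0.00974417 -0.03826611]
 [ 0.99126058 -0.02140917  0.13016954 -0.5456872 ]
 [-0.13034512 -0.00701489  0.99144387 -1.24172393]
 [ 0.          0.          0.          1.        ]]
```

View pics/scene0.png

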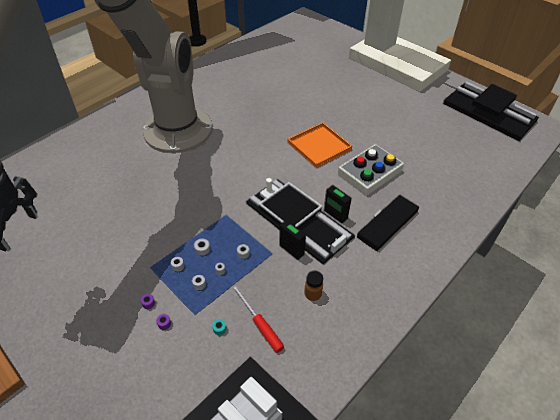

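View pics/top0.png

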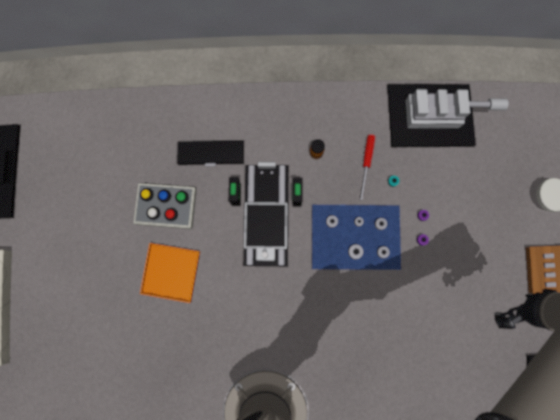

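The top view shows the mat at about (356,237) with five grey rings: (332,221), (359,221), (381,223), (356,251) and (383,252). The (359,221) ring looks small and the (356,251) ring looks large. Purple rings at (423,215) and (423,240) and a turquoise one at (393,181) are look-alikes to leave alone. The gauge is at (266,215), the keypad at (165,205) and the tray at (170,272). Next I'll take enlarged crops to confirm.

```bash
cat > crop.py <<'E'
import cv2
def crop(img,x0,y0,w,h,s,out,step=10):
    c=cv2.resize(img[y0:y0+h,x0:x0+w],None,fx=s,fy=s,interpolation=cv2.INTER_CUBIC)
    for x in range(-(-x0//step)*step,x0+w,step):
        X=int((x-x0+.5)*s); cv2.line(c,(X,0),(X,8),(0,255,255),1); cv2.putText(c,str(x),(X+2,18),0,.35,(0,255,255),1)
    for y in range(-(-y0//step)*step,y0+h,step):
        Y=int((y-y0+.5)*s); cv2.line(c,(0,Y),(8,Y),(0,255,255),1); cv2.putText(c,str(y),(10,Y+4),0,.35,(0,255,255),1)
    cv2.imwrite(out,c)
E
python3 - <<'E'
import cv2
from crop import crop
t=cv2.imread("pics/top0.png");s=cv2.imread("pics/scene0.png")
crop(t,306,198,100,75,8,"pics/c1.png");crop(t,125,155,180,150,4,"pics/c2.png")
crop(s,150,212,125,95,6.3,"pics/c3.png");crop(s,242,118,170,145,4.1,"pics/c4.png")
E
```

```text
(no output)
```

View pics/c1.png

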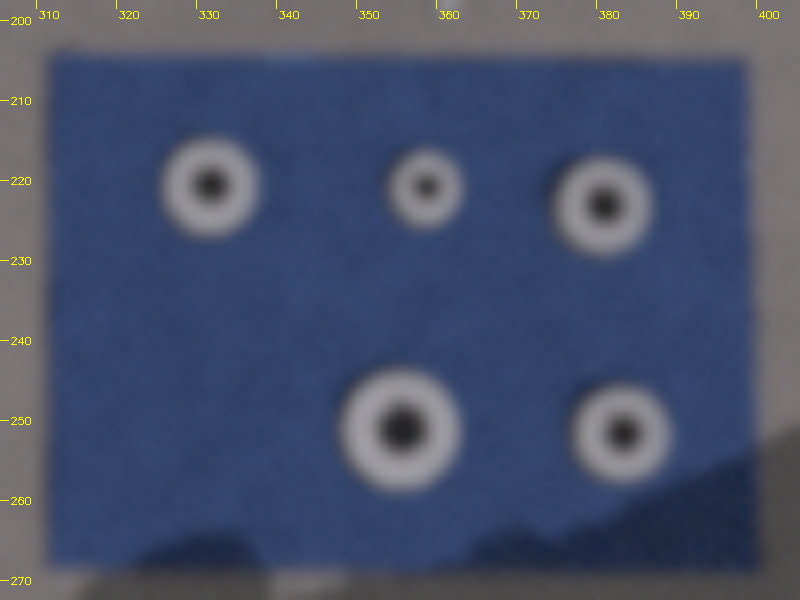

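View pics/c2.png

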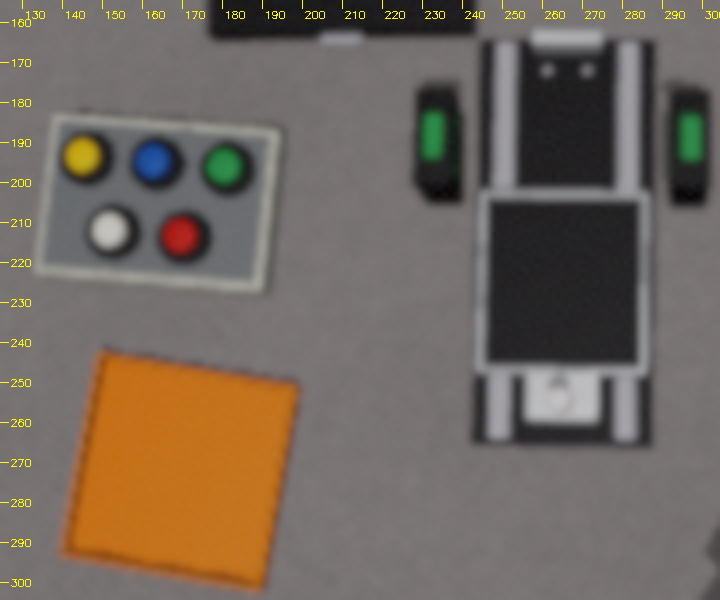

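View pics/c3.png

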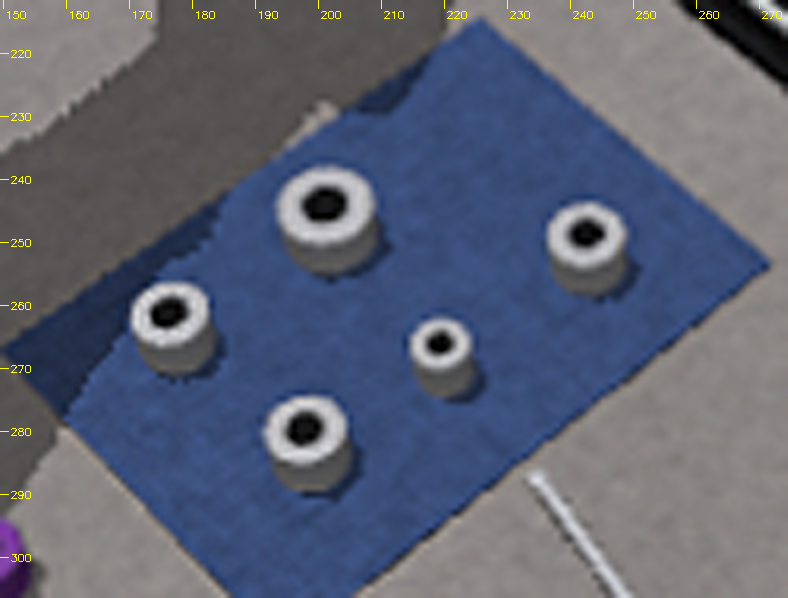

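View pics/c4.png

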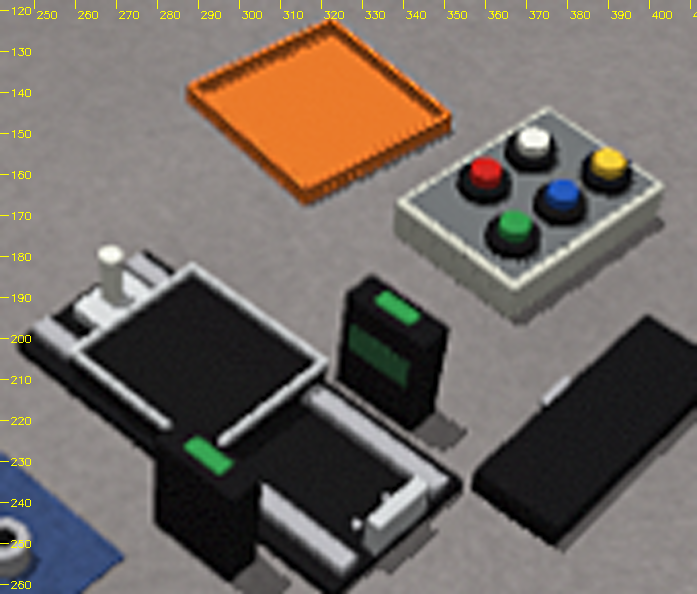

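The crops confirm three 32 mm spacers, each about 12 px across in the top view: A (331.9,220.6), B (381.1,223.1) and C (383.5,251.6). The 9 px small stray is at (358.9,220.9) and the 15 px large stray at (355.8,251.1), so neither will be touched. The keys, post and tray corners are clear in both views, so I'll triangulate.

```bash
cat > geo.py <<'E'
import numpy as np,cv2
from scipy.optimize import least_squares
CAM={"scene":(460.78427262,276.7871967,211.92716261,-0.08993371,np.array([[0.7211766,0.69274193,0.00359576,-0.33818271],[-0.52466982,0.54280165,0.65581091,0.28034354],[0.45235593,-0.47484207,0.75491663,-1.55338913]])),
"top":(448.65985421,278.85344285,219.02449982,-0.12333888,np.array([[-0.02031286,-0.99974619,-0.00974417,-0.03826611],[0.99126058,-0.02140917,0.13016954,-0.5456872],[-0.13034512,-0.00701489,0.99144387,-1.24172393]]))}
F=np.diag([1.,-1,-1])
def proj(c,p):
    f,cx,cy,k,W=CAM[c]; M=F@W
    return cv2.projectPoints(np.array([p],float),cv2.Rodrigues(M[:,:3])[0],M[:,3],np.array([[f,0,cx],[0,f,cy],[0,0,1]]),np.array([k,0,0,0,0]))[0].ravel()
def tri(t,s):
    r=least_squares(lambda p:np.r_[proj("top",p)-t,proj("scene",p)-s],[.6,0,.03]); return r.x,np.sqrt(2*r.cost)
def onz(c,uv,z):
    r=least_squares(lambda q:proj(c,[*q,z])-uv,[.6,0]); return r.x
E
python3 - <<'E'
from geo import *
np.set_printoptions(precision=4,suppress=True)
c2=lambda X,Y:np.array([X/4+124.5,Y/4+154.5]); c4=lambda X,Y:np.array([X/4.1+241.5,Y/4.1+117.5])
P={"A":((331.9,220.6),(242.7,248.5)),"B":((381.1,223.1),(197.9,279.4)),"C":((383.5,251.6),(176.3,261.2)),
"large":((355.75,251.1),(201.4,243.9)),"small":((358.9,220.9),(219.2,266)),
"yel":(c2(82,156),c4(610,158)),"blu":(c2(154,161),c4(563,190)),"grn":(c2(225,166),c4(516,223)),"whi":(c2(110,230),c4(534,138)),"red":(c2(180,236),c4(486,169)),
"post":(c2(559,402),c4(110,254)),"rimNL":(c2(476,374),c4(72,352)),"rimFL":(c2(478,192),c4(193,264)),"rimFR":(c2(650,192),c4(327,360)),
"t1":(c2(100,350),c4(451,120)),"t2":(c2(300,387),c4(307,195)),"t3":(c2(263,590),c4(188,90)),"t4":(c2(62,553),c4(333,22))}
for n,(t,s) in P.items():
    x,e=tri(np.array(t),np.array(s)); print(n,x,"err",round(e,2))
for n,z,L in(("rim",.038,[(478,192),(650,192),(647,374),(476,374)]),("tray",.018,[(100,350),(300,387),(263,590),(62,553)])):
    q=np.array([onz("top",c2(*p),z) for p in L]);print(n,q.mean(0),q.tolist())
print("post@.074",onz("top",c2(559,402),.074),onz("scene",c4(110,254),.074))
E
```

```text
A [ 0.5387 -0.2013  0.0252] err 0.3
B [ 0.5282 -0.3433  0.0252] err 0.17
C [ 0.446  -0.3465  0.0246] err 0.16
large [ 0.4497 -0.2664  0.0248] err 0.36
small [ 0.5358 -0.2796  0.0246] err 0.03
yel [0.6248 0.3328 0.055 ] err 0.4
blu [0.6198 0.2801 0.0547] err 0.37
grn [0.6152 0.2289 0.0537] err 0.43
whi [0.5709 0.3114 0.0546] err 0.46
red [0.5652 0.2606 0.0531] err 0.2
post [ 0.4419 -0.0075  0.0715] err 0.31
rimNL [ 0.4386  0.0235 -0.048 ] err 22.39
rimFL [0.5515 0.0126 0.1318] err 20.56
rimFR [ 0.61   -0.0406  0.1115] err 22.7
t1 [0.488  0.3292 0.0112] err 0.33
t2 [0.4602 0.1834 0.0098] err 0.84
t3 [0.3143 0.2095 0.0115] err 0.36
t4 [0.3419 0.3565 0.0122] err 0.25
rim [ 0.5279 -0.0105] [[0.594237216036613, 0.048974820042896106], [0.5915038588422373, -0.07392821433836101], [0.46164066611521537, -0.06887640275076032], [0.46410911581699565, 0.05174939832981024]]
tray [0.4006 0.2675] [[0.4878528914745023, 0.3276481538866913], [0.4585068767631418, 0.1805851021805474], [0.31417321229568723, 0.20762268937152695], [0.3417592633426361, 0.3542784506430841]]
post@.074 [ 0.4414 -0.008 ] [ 0.4441 -0.0088]
```

```bash
cat > rob.py <<'E'
import numpy as np,cv2
from cell import env,optics
from geo import *
from crop import crop
np.set_printoptions(precision=4,suppress=True)
PI=np.pi
GY=-0.025; PC=np.array([0.5279,-0.0105])      # gauge yaw, plate centre (carriage out)
TY=-0.18;  TC=np.array([0.4006,0.2675])       # tray
def rz(a): return np.array([[np.cos(a),-np.sin(a)],[np.sin(a),np.cos(a)]])
def plate(x,y): return PC+rz(GY)@[x,y]
def tray(x,y): return TC+rz(TY)@[x,y]
def ori(yaw): return [PI,0,yaw]
def S(): return env.sense()
def go(p,z,yaw=None,speed=.2): env.movel([p[0],p[1],z],None if yaw is None else ori(yaw),speed)
def snap(name): return cv2.cvtColor(optics.snapshot(name)["color"],cv2.COLOR_RGB2BGR)
def down(p,z0,zmin,thr,step=.001):
    """guarded descent; returns z at contact and force rise"""
    f0=S()["wrist_force"][2]; z=z0; d=0
    while z>zmin-1e-6:
        go(p,z,speed=.04); d=S()["wrist_force"][2]-f0
        if abs(d)>thr: break
        z-=step
    return z,d
def rings(img,x0,y0,x1,y1,z):
    """bright grey rings in a window of the top view -> [u,v,diam_px,x,y]"""
    s=8; c=cv2.resize(img[y0:y1,x0:x1],None,fx=s,fy=s,interpolation=cv2.INTER_CUBIC).astype(int)
    m=((c.min(2)>95)&(c.max(2)-c.min(2)<40)).astype(np.uint8)
    out=[]
    for k in cv2.findContours(m,cv2.RETR_EXTERNAL,cv2.CHAIN_APPROX_NONE)[0]:
        (a,b),r=cv2.minEnclosingCircle(k)
        if 3<r/s<10 and cv2.contourArea(k)>.7*PI*r*r:
            u,v=x0+(a+.5)/s-.5,y0+(b+.5)/s-.5
            out.append([u,v,2*r/s,*onz("top",[u,v],z)])
    return np.array(out)
E
python3 - <<'E'
from rob import *
img=snap("top"); print(rings(img,312,205,399,268,.025))
c2=lambda X,Y:np.array([X/4+124.5,Y/4+154.5]); c4=lambda X,Y:np.array([X/4.1+241.5,Y/4.1+117.5])
for n,t,s in(("NL",(476,374),(193,264)),("NR",(647,374),(72,352)),("FL",(478,192),(327,360))): print(n,*tri(c2(*t),c4(*s)))
for a,b in(((482,42),(474,445)),((654,42),(651,445))):
    q=onz("top",c2(*a),.02)-onz("top",c2(*b),.02); print("yaw",np.arctan2(q[1],q[0]))
for n,p in(("spL",(418,200)),("spR",(705,203))): print(n,onz("top",c2(*p),.0))
for n,p,z,yaws in(("A",(.5387,-.2013),.006,(PI/2,-PI/2)),("C",(.446,-.3465),.006,(PI/2,-PI/2)),("pl",plate(0,0),.035,(PI/2,-PI/2)),("tray",tray(.03,0),.008,(PI/2,-PI/2,0,PI)),("tr2",tray(-.035,-.035),.008,(PI/2,-PI/2,0)),("tr3",tray(-.035,.035),.008,(PI/2,-PI/2,0)),("post",(.4425,-.008),.045,(0,PI)),("yel",(.6248,.3328),.05,(0,PI/2,-PI/2))):
  for y in yaws:
    q=env.solve_ik([p[0],p[1],z],ori(y)); print(n,round(y,2),q)
E
```

```text
[[383.373  251.8555  12.1121   0.4451  -0.3463]
 [355.7198 251.3738  15.1817   0.4484  -0.2668]
 [380.9862 223.3546  11.9774   0.5272  -0.3433]
 [358.6875 221.165    9.4583   0.535   -0.279 ]
 [331.8931 220.9585  12.2369   0.5373  -0.2017]]
NL [0.4648 0.0526 0.0342] 0.354881026263874
NR [ 0.4629 -0.0676  0.0351] 0.8266601648389426
FL [0.5942 0.0487 0.0358] 0.28027685386217305
yaw -0.029721012697075996
yaw -0.030275388589820533
spL [0.5958 0.0966]
spR [ 0.5889 -0.1146]
A 1.57 [ 0.4957  0.6386 -0.3213  1.9286  0.3275  0.625  -0.0343]
A -1.57 [ 0.0273  0.6393  0.2918  1.9622 -0.3167  0.5839 -2.6109]
C 1.57 [ 0.7247  0.616  -0.2252  1.9587  0.2334  0.5916  0.345 ]
C -1.57 [ 0.3013  0.6333  0.3252  1.9887 -0.3555  0.5742 -2.2727]
pl 1.57 [ 0.2591  0.5557 -0.4487  2.0257  0.3916  0.6431 -0.4484]
pl -1.57 [-0.9264  1.0288  1.2591  2.0995 -1.2044  1.062  -2.152 ]
tray 1.57 [-0.0088  0.7012 -0.8434  2.0705  0.8031  0.7338 -1.3739]
tray -1.57 [ 0.2111  0.9232 -1.1956  2.0587  1.0808  0.9992  1.5679]
tray 0 [-0.2867  0.584  -0.4766  2.0879  0.4824  0.5766 -2.6779]
tray 3.14 [ 0.084   0.7712 -0.9795  2.0653  0.9133  0.8199  0.1128]
tr2 1.57 [-0.2676  0.5243 -0.5505  2.2451  0.5685  0.508  -1.2651]
tr2 -1.57 [ 0.2074  0.8346 -1.1942  2.2192  1.0773  0.8986  1.452 ]
tr2 0 [-0.2819  0.5204 -0.5332  2.2459  0.5529  0.5022 -2.8218]
tr3 1.57 [-0.3132  0.5982 -0.6243  2.1267  0.6202  0.602  -1.3822]
tr3 -1.57 [ 0.0785  0.8988 -1.1952  2.1049  1.0793  0.9716  1.4024]
tr3 0 [-0.3667  0.5802 -0.5564  2.13    0.5598  0.5766 -2.9009]
post 0 [ 0.0773  0.4091 -0.2359  2.2267  0.1871  0.5236 -1.8731]
post 3.14 [ 0.4307  0.4788 -0.6583  2.2044  0.5137  0.6108  0.9669]
yel 0 [-0.3219  0.7495 -0.3861  1.5719  0.3374  0.8867 -2.4001]
yel 1.57 [-0.0992  0.8464 -0.7524  1.5541  0.6511  1.0056 -1.0419]
yel -1.57 [ 0.1072  1.0712 -1.1975  1.539   1.0316  1.2612  1.8923]
```

```bash
sed -i 's/GY=-0.025/GY=-0.030/' rob.py; cat >> rob.py <<'E'
X=PI/2
def pick(p,ztcp,ztrav,yaw,newtons=45):
    go(p,ztrav,yaw); go(p,ztcp,speed=.1); env.grasp(newtons); w=S()["width"]
    go(p,ztrav,speed=.12); print("picked w",round(w,4),"after lift",round(S()["width"],4),"t",round(S()["t"],1)); return S()["width"]
def place(p,zsurf,ztrav,yaw):
    go(p,ztrav,yaw,.15); go(p,zsurf+.008,speed=.1)
    z,d=down(p,zsurf+.005,zsurf,2.5); print("placed z",round(z,4),"dF",round(d,2),"w",round(S()["width"],4))
    env.let_go(); go(p,ztrav+.01,speed=.15)
E
python3 - <<'E'
from rob import *
env.move_ptp([.5380,-.2015,.10],ori(X+GY)); print(S()["t"])
w=pick((.538,-.2015),.006,.07,X+GY)
if .028<w<.036:
    place(plate(0,.036),.035,.075,X+GY)
    go(plate(0,-.2),.12); img=snap("top"); print(rings(img,312,205,399,268,.025)); print(rings(img,247,205,285,245,.054))
    crop(img,225,150,180,125,4.4,"pics/p1.png"); print(S()["t"],plate(0,.036))
E
```

```text
1.9417
picked w 0.0307 after lift 0.0303 t 4.3
placed z 0.035 dF 6.68 w 0.0303
[]
[[251.8403 224.3125  12.9488   0.529    0.0262]]
10.3583 [0.529  0.0255]
```

View pics/p1.png

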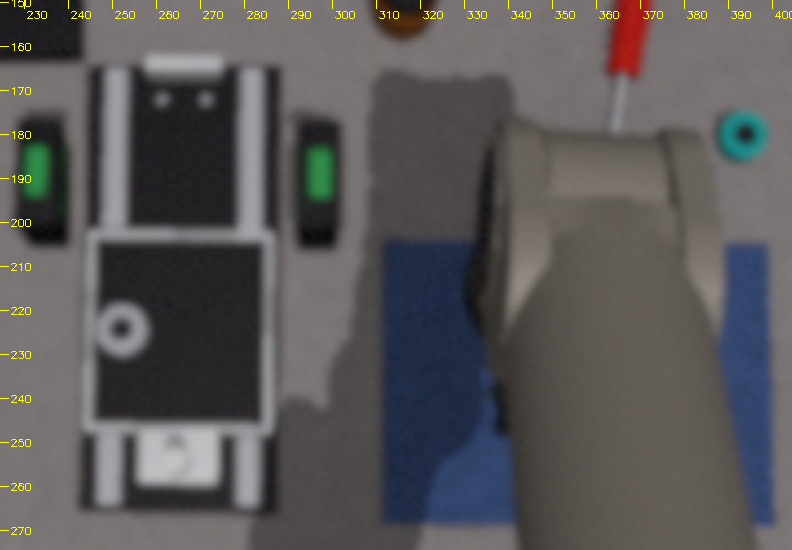

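Spacer A stands flat on the plate at about (252,224). The arm hides the mat in this view, so I'll swing it clear before each look.

```bash
cat >> rob.py <<'E'
def look():
    env.move_ptp([.40,.25,.22],ori(X+GY)); img=snap("top")
    return img,rings(img,300,195,415,285,.025),rings(img,247,205,285,245,.054)
E
python3 - <<'E'
from rob import *
for k,(n,g,slot) in enumerate((("B",(.5277,-.3433),0.0),("C",(.4455,-.3464),-.036))):
    img,m,c=look(); print("mat\n",m,"\ncar\n",c)
    r=m[(m[:,2]>11)&(m[:,2]<13.5)]
    r=r[np.linalg.norm(r[:,3:]-g,axis=1)<.01]
    if len(r)!=1 or len(c)!=k+1: print("STOP"); break
    p=r[0,3:]
    env.move_ptp([*p,.12],ori(X+GY)); w=pick(p,.006,.07,X+GY)
    if not .028<w<.036: print("BADW");break
    go((.5,-.2),.07); w=S()["width"]
    if not .028<w<.036: print("BADW2");break
    place(plate(0,slot),.035,.075,X+GY)
img,m,c=look(); print("mat\n",m,"\ncar\n",c); crop(img,225,150,180,125,4.4,"pics/p2.png"); print(S()["t"])
E
```

```text
mat
 [] 
car
 [[251.8798 224.3125  13.0133   0.529    0.0261]]Traceback (most recent call last):
  File "<stdin>", line 4, in <module>
IndexError: too many indices for array: array is 1-dimensional, but 2 were indexed
```

The window included bare bench, so the outer contour swallowed the rings. I'll use list-mode contours instead.

```bash
sed -i 's/RETR_EXTERNAL/RETR_LIST/; s/3<r\/s<10/4.2<r\/s<9/' rob.py
cat > run2.py <<'E'
from rob import *
for k,(n,g,slot) in enumerate((("B",(.5277,-.3433),0.0),("C",(.4455,-.3464),-.036))):
    img,m,c=look(); print("mat\n",m,"\ncar\n",c)
    if m.ndim<2: print("STOP"); break
    r=m[(m[:,2]>11)&(m[:,2]<13.5)]
    r=r[np.linalg.norm(r[:,3:]-g,axis=1)<.01]
    if len(r)!=1 or len(c)!=k+1: print("STOP"); break
    p=r[0,3:]
    env.move_ptp([*p,.12],ori(X+GY)); w=pick(p,.006,.07,X+GY)
    if not .028<w<.036: print("BADW");break
    go((.5,-.2),.07); w=S()["width"]
    if not .028<w<.036: print("BADW2");break
    place(plate(0,slot),.035,.075,X+GY)
img,m,c=look(); print("mat\n",m,"\ncar\n",c); crop(img,225,150,180,125,4.4,"pics/p2.png"); print(S()["t"])
E
python3 run2.py
```

```text
mat
 [[383.3577 251.8888  12.2256   0.445   -0.3463]
 [355.6621 251.3682  15.2572   0.4484  -0.2666]
 [380.9977 223.3555  12.1174   0.5272  -0.3434]
 [358.8125 221.1801   9.5672   0.5349  -0.2793]] 
car
 [[251.8462 224.25    13.0311   0.5292   0.0262]]
picked w 0.0303 after lift 0.0304 t 17.1
placed z 0.035 dF 6.35 w 0.0303
mat
 [[383.3394 251.8479  12.2297   0.4451  -0.3462]
 [355.7125 251.3925  15.3593   0.4484  -0.2668]
 [358.7709 221.1642   9.585    0.535   -0.2792]] 
car
 []
STOP
mat
 [[383.3474 251.8463  12.2199   0.4451  -0.3462]
 [355.6894 251.3893  15.2755   0.4484  -0.2667]
 [358.6875 221.1625   9.5683   0.535   -0.279 ]] 
car
 []
24.0167
```

View pics/p2.png

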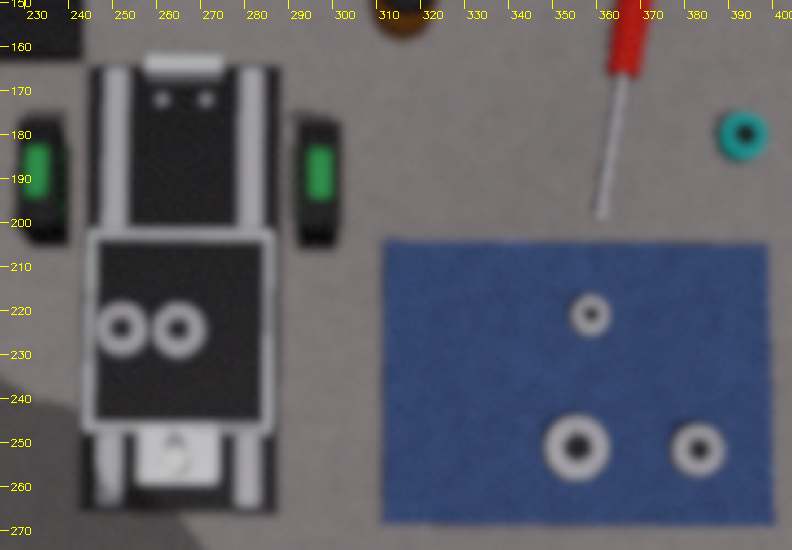

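A and B stand side by side at (252,224) and (265,224), and the detector merged them into one blob. C is untouched at (383.3,251.8), so I'll place it next and use a higher threshold on the carriage.

```bash
sed -i 's/def rings(img,x0,y0,x1,y1,z):/def rings(img,x0,y0,x1,y1,z,th=95):/; s/c.min(2)>95/c.min(2)>th/; s/rings(img,247,205,285,245,.054)$/rings(img,247,205,285,245,.054,125)/' rob.py
cat > run3.py <<'E'
from rob import *
p=np.array([.4451,-.3462])
env.move_ptp([*p,.12],ori(X+GY)); w=pick(p,.006,.07,X+GY)
if .028<w<.036:
    go((.5,-.2),.07); w=S()["width"]
    if .028<w<.036: place(plate(0,-.036),.035,.075,X+GY)
img,m,c=look(); print("mat\n",m,"\ncar\n",c); crop(img,225,150,180,125,4.4,"pics/p3.png"); print(S()["t"])
E
python3 run3.py
```

```text
picked w 0.0305 after lift 0.0307 t 28.6
placed z 0.035 dF 6.36 w 0.0305
mat
 [[355.6683 251.377   15.2687   0.4484  -0.2667]
 [358.958  230.539    9.3652   0.5079  -0.2786]] 
car
 [[278.0919 224.625   11.0711   0.5266  -0.0474]
 [265.0557 224.2711  11.0073   0.5283  -0.0109]
 [251.8192 224.0426  11.4203   0.5298   0.0263]]
35.1333
```

View pics/p3.png

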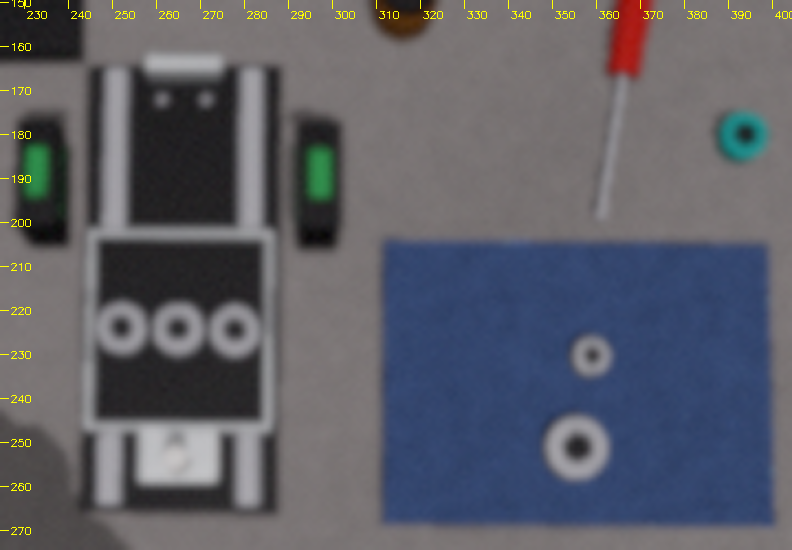

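All three 32 mm spacers stand on the plate at (252,224), (265,224) and (278,225). The small stray was knocked aside but is still on the mat at (359,230.5). Next I'll pinch the post and slide the carriage home.

```bash
cat > run4.py <<'E'
from rob import *
P=(np.array([.4425,-.008]))
env.move_ptp([*P,.16],ori(GY)); go(P,.10); go(P,.047,speed=.06); print(S()["wrist_force"])
env.grasp(45); s=S(); print("w",s["width"],s["tcp_pos"],s["wrist_force"])
d=rz(GY)@[1,0]
for k in (.03,.06,.08,.085,.087,.089,.0905,.092):
    go(P+d*k,.047,speed=.05); s=S(); f=s["wrist_force"]; print(k,s["tcp_pos"][:2]-P,f,round(s["width"],4))
    if k>.08 and f[0]<-9: break
env.let_go(); go(P+d*k,.13,speed=.12)
img,m,c=look(); crop(img,225,150,180,125,4.4,"pics/p4.png"); print(S()["t"])
E
python3 run4.py
```

```text
[ 0.4423  0.4702 -0.2202]
w 0.01454291427704989 [ 0.4425 -0.0082  0.0472] [-1.5219 -1.186   4.8545]
0.03 [ 0.0308 -0.0012] [ 1.809  -2.7671  2.6056] 0.0142
0.06 [ 0.0604 -0.0021] [ 0.9813 -2.6408  4.9316] 0.0144
0.08 [ 0.0806 -0.0027] [ 1.406  -2.6626  4.9155] 0.0142
0.085 [ 0.0827 -0.0027] [-6.5187 -1.6572 15.2876] 0.0146
0.087 [ 0.0827 -0.0027] [-12.2157  -2.2201  21.8422] 0.0145
43.6
```

View pics/p4.png

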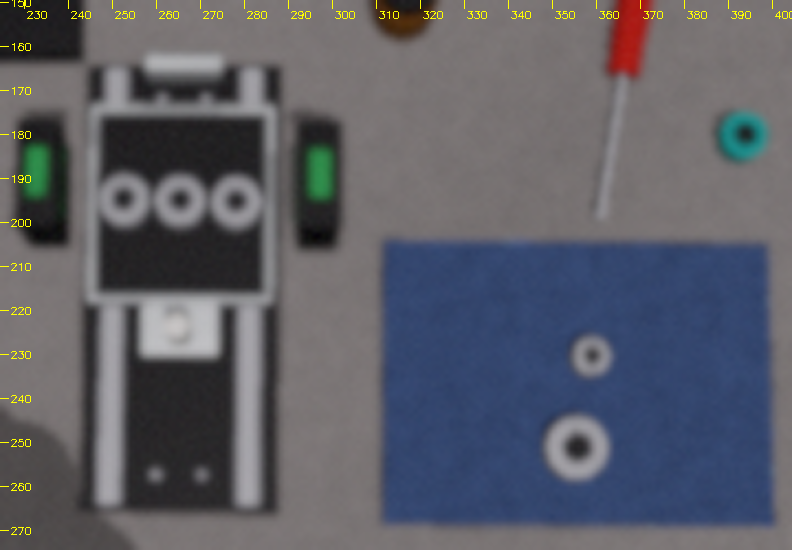

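```bash
python3 - <<'E'
from rob import *
a=cv2.imread("pics/top0.png"); b=snap("top"); print(S()["t"])
c=rings(b,247,180,285,212,.054,125); print(c)
f=lambda X,Y:np.array([X/4.4+224.5,Y/4.4+149.5])
for n,p3,p4 in(("far",(180,235),(181,109)),("near",(180,429),(179,299))): print(n,onz("top",f(*p4),.038)-onz("top",f(*p3),.038))
# rim rows: sub-pixel profile along columns 252-258 & 272-278
for im in(a,b):
    pr=im[165:250,268:275].mean((1,2)); print(np.round(pr).astype(int).tolist())
    cv2.imwrite("pics/x.png",im)
E
```

```text
43.65
[[278.48   195.5896  11.1788   0.6091  -0.0501]
 [265.375  195.25    10.9331   0.6109  -0.0131]
 [252.2239 194.75    11.6231   0.6132   0.0241]]
far [ 0.0837 -0.002 ]
near [ 0.0841 -0.0008]
[156, 125, 92, 67, 46, 44, 59, 68, 63, 46, 33, 31, 32, 31, 31, 31, 32, 32, 32, 31, 32, 33, 32, 31, 32, 33, 32, 34, 32, 33, 33, 33, 34, 33, 34, 40, 73, 115, 135, 122, 82, 44, 35, 35, 34, 35, 35, 34, 35, 36, 35, 36, 36, 36, 35, 36, 36, 36, 36, 36, 36, 37, 36, 37, 37, 37, 36, 37, 37, 37, 38, 38, 39, 38, 39, 39, 38, 39, 39, 42, 65, 109, 149, 172, 180]
[159, 127, 95, 70, 48, 45, 63, 85, 109, 127, 120, 84, 46, 34, 33, 32, 33, 32, 33, 34, 33, 33, 33, 35, 43, 62, 84, 105, 120, 128, 131, 132, 129, 118, 99, 76, 54, 40, 37, 36, 36, 36, 36, 35, 36, 36, 37, 36, 36, 39, 54, 99, 144, 167, 175, 177, 179, 179, 179, 179, 178, 179, 181, 182, 176, 151, 103, 56, 40, 39, 39, 39, 39, 39, 40, 38, 39, 40, 39, 40, 40, 40, 41, 40, 41]
```

By camera the carriage moved about 83–84 mm and then met resistance. Either it started a few millimetres in, or it isn't fully home yet. I'll push from behind with closed fingers, watching the force, to find out.

```bash
cat > run5.py <<'E'
from rob import *
d=rz(GY)@[1,0]; P=np.array([.4425,-.008])+d*.0835   # post centre now
env.move_ptp([*(P-d*.045),.14],ori(GY)); env.grasp(40); go(P-d*.045,.055,speed=.1)
f0=S()["wrist_force"][0]
for k in np.arange(-.03,.012,.002):
    go(P+d*k,.055,speed=.04); s=S(); f=s["wrist_force"][0]-f0
    if abs(f)>1: print(round(k,4),"tcp",round((s["tcp_pos"][:2]-P)@d,4),"f",round(f,2))
    if f<-22: break
go(P-d*.045,.055,speed=.1); go(P-d*.045,.14); 
img,m,c=look(); c=rings(img,247,175,285,212,.054,125); print(c); print(S()["t"])
E
python3 run5.py
```

```text
-0.016 tcp -0.0169 f -2.72
-0.014 tcp -0.0168 f -8.33
-0.012 tcp -0.0168 f -12.84
-0.01 tcp -0.0168 f -16.46
-0.008 tcp -0.0168 f -21.74
-0.006 tcp -0.0168 f -24.9
[[278.55   195.5     11.2813   0.6094  -0.0503]
 [265.4375 195.      10.8722   0.6116  -0.0133]
 [252.1952 194.75    11.5673   0.6132   0.0242]]
52.2917
```

```bash
python3 - <<'E'
from geo import *
c2=lambda X,Y:np.array([X/4+124.5,Y/4+154.5]); c4=lambda X,Y:np.array([X/4.1+241.5,Y/4.1+117.5])
L=tri(c2(433,136),c4(398,307)); R=tri(c2(691,137),c4(209,455)); print(L,R)
print("end stop", onz("top",c2(568,38),.03),"base near/far",onz("top",c2(562,445),.02),onz("top",c2(568,42),.02))
E
```

```text
(array([0.62556408, 0.07568099, 0.0904367 ]), np.float64(0.3212351605962699)) (array([ 0.62067208, -0.10206379,  0.09017374]), np.float64(0.18958631184416827))
end stop [ 0.70785944 -0.01696303] base near/far [ 0.41348322 -0.00741285] [ 0.7074321  -0.01658721]
```

```bash
python3 - <<'E'
from rob import *
crop(snap("scene"),235,150,130,115,5.2,"pics/s5.png")
E
```

```text
(no output)
```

View pics/s5.png

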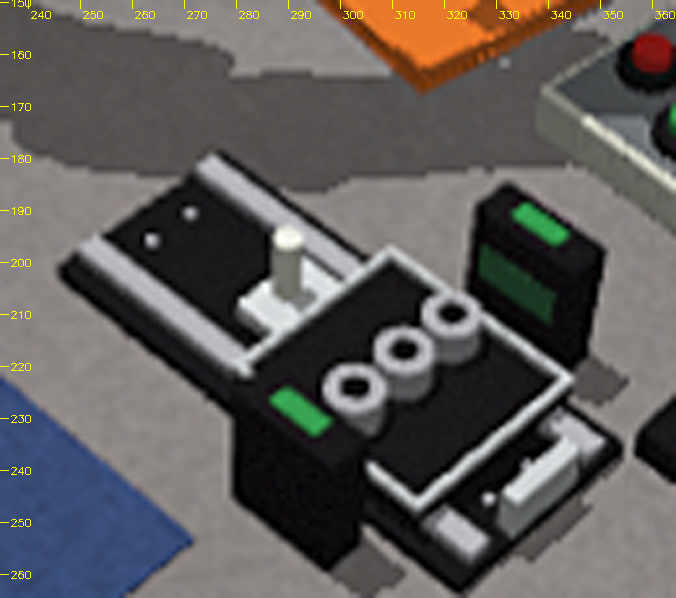

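The carriage is hard against something at 25 N, but its absolute position is uncertain, because the plate centre is at x=0.611 and the sensor posts are at x=0.623. Drawing it fully out and back will measure the whole travel, which should be 90 mm.

```bash
cat > run6.py <<'E'
from rob import *
d=rz(GY)@[1,0]; P0=np.array([.4425,-.008]); n=.083
env.move_ptp([*(P0+d*n),.14],ori(GY)); env.let_go(); go(P0+d*n,.047,speed=.08)
env.grasp(60); s=S(); print("w",s["width"])
def slide(ks,sgn):
    for k in ks:
        go(P0+d*k,.047,speed=.06); s=S(); f=s["wrist_force"]@np.r_[d,0]; a=(s["tcp_pos"][:2]-P0)@d
        print(round(k,4),round(a,4),"f",round(f,2),round(s["width"],4))
        if sgn*f<-12: break
    return a
o=slide([.04,.01,.003,0,-.002,-.004,-.006,-.008,-.010,-.012],-1)
h=slide([.04,.075,.080,.082,.084,.086,.088,.090,.092],1)
print("travel",h-o,S()["t"])
E
python3 run6.py
```

```text
w 0.014002248662763218
0.04 0.0382 f -1.77 0.014
0.01 0.0077 f -2.06 0.0143
0.003 0.0009 f -1.38 0.0141
0 -0.0014 f 0.01 0.014
-0.002 -0.003 f 0.65 0.0144
-0.004 -0.0049 f 0.02 0.0142
-0.006 -0.0069 f 0.98 0.0138
-0.008 -0.007 f 6.53 0.0144
-0.01 -0.007 f 12.22 0.0142
0.04 0.0392 f 1.16 0.0141
0.075 0.0746 f 2.07 0.0138
0.08 0.0794 f 1.73 0.0141
0.082 0.0808 f -0.28 0.0143
0.084 0.0827 f -0.17 0.0139
0.086 0.083 f -6.2 0.0139
0.088 0.0829 f -10.77 0.014
0.09 0.083 f -18.27 0.0139
travel 0.08993536341750108 62.7417
```

Travel measures 89.9 mm, so the carriage is home (it started 7 mm in). Now the four keys.

```bash
cat >> rob.py <<'E'
KEYS=dict(white=(.5709,.3114),yellow=(.6248,.3328),blue=(.6198,.2801),green=(.6152,.2289),red=(.5652,.2606))
def press(n,yaw=X):
    p=KEYS[n]; go(p,.085,yaw); go(p,.062,speed=.1); f0=S()["wrist_force"][2]; z=.058; log=[]; 
    while z>.040:
        go(p,z,speed=.04); s=S(); f=s["wrist_force"][2]-f0; log.append((round(s["tcp_pos"][2]*1e3,1),round(f,1)))
        if f>9: break
        z-=.001
    env.hold(.15); print(n,log,"t",round(S()["t"],1)); go(p,.085,speed=.1)
E
cat > run7.py <<'E'
from rob import *
d=rz(GY)@[1,0]; P0=np.array([.4425,-.008])
go(P0+d*.0835,.047,speed=.03); env.let_go(); go(P0+d*.0835,.13,speed=.15)
env.move_ptp([*KEYS["white"],.12],ori(X)); env.grasp(40)
for n in("white","yellow","blue","green"): press(n)
img,m,c=look(); print(rings(img,247,175,285,212,.054,125)[:,3:],m,S()["t"])
E
python3 run7.py
```

```text
white [(np.float64(58.2), np.float64(-1.4)), (np.float64(57.2), np.float64(-0.8)), (np.float64(56.2), np.float64(0.6)), (np.float64(55.1), np.float64(0.9)), (np.float64(54.1), np.float64(1.7)), (np.float64(53.1), np.float64(2.7)), (np.float64(52.1), np.float64(3.7)), (np.float64(51.2), np.float64(4.0)), (np.float64(51.1), np.float64(10.2))] t 69.6
yellow [(np.float64(58.1), np.float64(-0.2)), (np.float64(57.2), np.float64(-0.2)), (np.float64(56.3), np.float64(1.9)), (np.float64(55.2), np.float64(3.1)), (np.float64(54.1), np.float64(2.0)), (np.float64(53.1), np.float64(3.9)), (np.float64(52.1), np.float64(3.7)), (np.float64(51.2), np.float64(5.3)), (np.float64(51.1), np.float64(9.4))] t 73.3
blue [(np.float64(58.0), np.float64(0.5)), (np.float64(57.2), np.float64(0.9)), (np.float64(56.3), np.float64(0.8)), (np.float64(55.2), np.float64(2.3)), (np.float64(54.1), np.float64(3.5)), (np.float64(53.1), np.float64(4.3)), (np.float64(52.1), np.float64(4.5)), (np.float64(51.2), np.float64(5.7)), (np.float64(51.1), np.float64(11.7))] t 77.0
green [(np.float64(58.0), np.float64(-0.7)), (np.float64(57.2), np.float64(-0.0)), (np.float64(56.2), np.float64(0.8)), (np.float64(55.1), np.float64(0.6)), (np.float64(54.1), np.float64(2.2)), (np.float64(53.1), np.float64(2.6)), (np.float64(52.1), np.float64(2.5)), (np.float64(51.2), np.float64(4.8)), (np.float64(51.1), np.float64(10.2))] t 80.7
[[ 0.6084 -0.0507]
 [ 0.6097 -0.0128]
 [ 0.6109  0.0242]] [[355.6637 251.3755  15.2695   0.4484  -0.2667]
 [358.9389 230.5269   9.3569   0.5079  -0.2785]] 82.275
```

All four keys bottomed out at the same height. Next I'll draw the carriage out and move the first spacer to the tray.

```bash
cat > run8.py <<'E'
from rob import *
d=rz(GY)@[1,0]; P0=np.array([.4425,-.008])
env.let_go(); env.move_ptp([*(P0+d*.083),.14],ori(GY)); go(P0+d*.083,.047,speed=.08); env.grasp(60)
for k in(.04,.005,-.004,-.006,-.008,-.010,-.012):
    go(P0+d*k,.047,speed=.06); s=S(); f=s["wrist_force"]@np.r_[d,0]
    if f>11: break
print((s["tcp_pos"][:2]-P0)@d,f,s["width"])
go(P0+d*(-.0072),.047,speed=.03); env.let_go(); go(P0+d*(-.0072),.13,speed=.15)
img,m,c=look(); c=rings(img,247,200,285,246,.054,125); print(c,m)
c=c[np.argsort(-c[:,4])]
p=c[0,3:]
env.move_ptp([*p,.12],ori(X+GY)); w=pick(p,.035,.075,X+GY)
if .028<w<.036: place(tray(0,.042),.007,.07,X+TY); 
env.move_ptp([.5,-.25,.25],ori(X)); img=snap("top")
print(rings(img,247,200,285,246,.054,125)); crop(img,125,165,170,140,4.2,"pics/p8.png"); print(S()["t"],tray(0,.042))
E
python3 run8.py
```

```text
-0.005688069786392487 11.044363623306642 0.01393682524701503
[[277.9567 227.1046  11.0527   0.5196  -0.0468]
 [265.     226.7647  10.9623   0.5213  -0.0106]
 [251.7661 226.5273  11.4109   0.5228   0.0265]] [[355.6894 251.3893  15.2755   0.4484  -0.2667]
 [359.     230.5625   9.3416   0.5078  -0.2787]]
picked w 0.0306 after lift 0.0301 t 94.4
placed z 0.007 dF 8.04 w 0.0302
[[277.9337 227.0864  10.8245   0.5196  -0.0468]
 [265.1449 226.6764  10.8974   0.5216  -0.011 ]]
102.1333 [0.4081 0.3088]
```

View pics/p8.png

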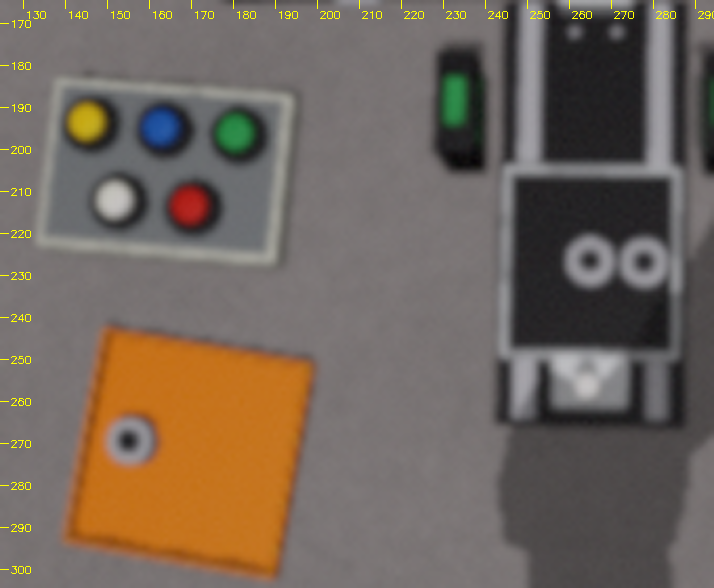

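The carriage is out, and the first spacer stands in the tray at (153,269). Two remain on the carriage at (265,227) and (278,227).

```bash
cat > run9.py <<'E'
from rob import *
for y in(0,-.042):
    img=snap("top"); c=rings(img,247,200,285,246,.054,125); print(c)
    c=c[np.argsort(-c[:,4])]; p=c[0,3:]
    env.move_ptp([*p,.12],ori(X+GY)); w=pick(p,.035,.075,X+GY)
    if not .028<w<.036: print("BAD"); break
    go((.45,.12),.075); w=S()["width"]
    if not .028<w<.036: print("BAD2"); break
    place(tray(0,y),.007,.07,X+TY); env.move_ptp([.5,-.25,.25],ori(X))
img=snap("top"); crop(img,125,165,170,140,4.2,"pics/p9.png"); print(S()["t"])
E
python3 run9.py
```

```text
[[277.9863 227.0766  10.9263   0.5197  -0.0469]
 [265.171  226.6706  10.8953   0.5216  -0.0111]]
picked w 0.0304 after lift 0.0306 t 105.2
placed z 0.007 dF 9.34 w 0.0306
[[277.931  227.0444  10.7691   0.5198  -0.0468]]
picked w 0.0303 after lift 0.0302 t 115.7
placed z 0.007 dF 10.78 w 0.0303
123.0083
```

View pics/p9.png

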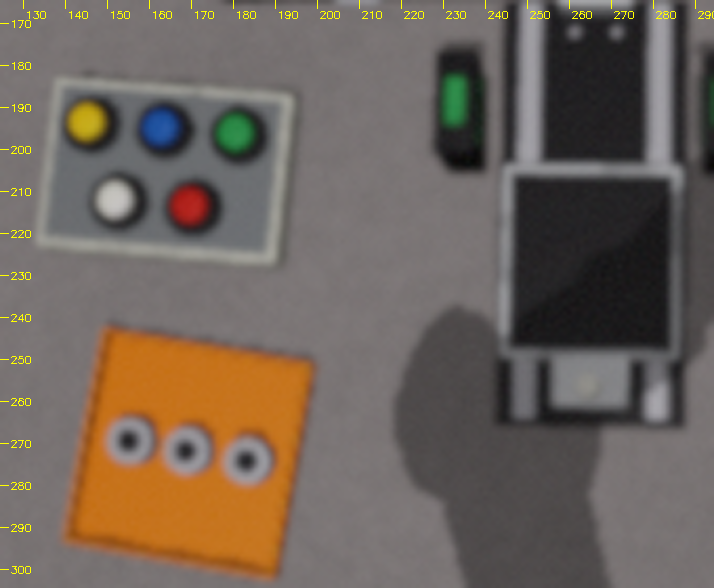

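All three spacers stand in the tray at (153,269), (167,272) and (181,274), and the carriage is empty and out. Last comes the red key.

```bash
cat > run10.py <<'E'
from rob import *
env.move_ptp([*KEYS["red"],.13],ori(X)); env.grasp(40); press("red")
env.move_ptp([.5,-.1,.28],ori(X)); env.hold(.5); crop(snap("scene"),140,110,280,200,2.8,"pics/s10.png"); print(S()["t"])
E
python3 run10.py
```

```text
red [(np.float64(58.0), np.float64(-0.4)), (np.float64(57.2), np.float64(0.1)), (np.float64(56.2), np.float64(0.9)), (np.float64(55.1), np.float64(2.4)), (np.float64(54.1), np.float64(2.2)), (np.float64(53.1), np.float64(3.8)), (np.float64(52.1), np.float64(3.8)), (np.float64(51.2), np.float64(5.5)), (np.float64(51.0), np.float64(13.5))] t 128.8
131.425
```

View pics/s10.png

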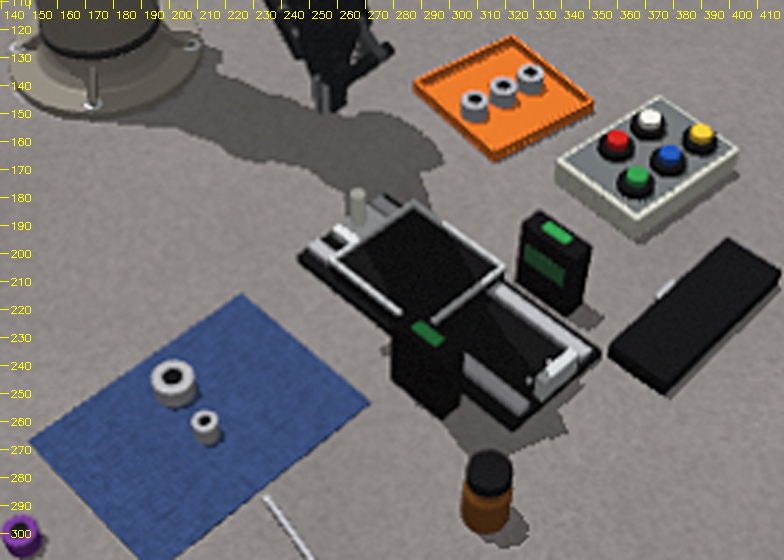

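The three spacers stand upright in the tray, at about (309,147), (319,142) and (329,137). The carriage is out, the strays are on the mat and the keys are released.

```bash
python3 -c "
from cell import env
print(env.hand_in())"
```

```text
the job is handed in; nothing more can be done
None
```

I handed the job in at about 131 s: the three 32 mm spacers were gauged with the keys pressed in order, and they now stand in the orange tray with the carriage out and red pressed last; the hand-in returned no verdict.

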